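# Read the hidden face of two stamps and stand each on its ink pad

### The job

Two wooden hand stamps look alike, but one has a ring and the other two parallel bars on its hidden printing face. One stamp after the other, pick it up, turn it right over onto its side so that its face can be read, and then stand it gently, upright and released, on the middle of its own ink pad before touching the other stamp: the ring on the round pad, the bars on the rectangular pad. A stamp must never touch the wrong pad; leave the stone, the tin, the thread reel and the wooden pot where they are.

Things in the scene. Friction and masses are not known exactly. Their poses are not given: they have to be found in the camera images.
- stamp_ring: hand stamp 80 x 60 x 110 mm: pale mount 80 (x) x 60 (y), 27 high; collar 58 x 34 to height 31; dark flat handle 46 wide (x), 22 thick (y), up to height 110, gripped across y; 0.16 kg. Origin: centre of the face underneath; z up the handle. Starts upright on the table, face down. The two look alike but for the face: black ring, 50 outside, 28 inside diameter.
- stamp_bars: hand stamp 80 x 60 x 110 mm: pale mount 80 (x) x 60 (y), 27 high; collar 58 x 34 to height 31; dark flat handle 46 wide (x), 22 thick (y), up to height 110, gripped across y; 0.16 kg. Origin: centre of the face underneath; z up the handle. Starts upright on the table, face down. The two look alike but for the face: two black bars 68 x 14, along x.
- pad_round: round ink pad in a dark metal case, 130 mm diameter, grey felt 116 mm across, whose top is 14 mm above the table; fixed. Origin: centre of its underside, on the table.
- pad_rect: rectangular ink pad in a dark metal case, 105 (x) x 140 (y) mm, grey felt 93 x 128 mm, whose top is 14 mm above the table; fixed. Origin: centre of its underside, on the table; z up.
- stone: grey oval pebble, 62 x 90 x 47 mm, on the table between the pads. Origin: centre of its underside. A bystander: leave it where it is.
- pin_tin: small round brown tin, 70 mm diameter, 27 mm high, to the right of the stamps. Origin: centre of its underside. A bystander: leave it where it is.
- thread_reel: reel of red thread, 28 mm diameter, 40 mm high, beyond the pads. Origin: centre of its underside. A bystander: leave it where it is.
- wood_pot: turned wooden pot, 68 mm diameter, 90 mm high, on the left. Origin: centre of its underside. A bystander: leave it where it is.
Not all that is in view belongs to the job. What is shaped like the stamp_bars but green or orange is not meant. What is shaped like the stamp_ring but red is not meant.

How it is judged:
By the outcome, as a careful person would: the job done as asked, in the order asked, and still so for the second after the job is handed in, with the robot touching nothing.
It also fails if it takes over 67 s, if anything falls off the work surface, if the arm or the gripper's body presses on something with over 40 N, if the wrist force passes 120 N, or if a joint passes its speed limit or range.

### The arm

A 7-joint arm with a two-finger parallel gripper is mounted at the origin on a cart in front of the work surface, level with it; the furniture and walls round the work are solid. World frame = base frame: x ahead of the robot, y to its left, z up, the work surface at z = 0. Lengths are in m, angles in rad, forces in N, time in s.
With the tool pointing down it reaches from about 0.4 to 0.75 m from the base axis. Payload 19.5 kg.
Tool frame: the origin (TCP) lies midway between the tips of the shut fingers; the grasp point (between the pads) lies 19 mm behind it; z points along the fingers, y is the line along which they close (so a half turn about z gives the same grasp; the last joint's range is limited). The gripper opens to 85 mm and grips with 20 to 120 N. Pads are 22 mm wide; open, the fingers measure 114 mm over their backs; the gripper's body (76 mm by 85 mm) begins 54 mm behind the grasp point. The pads swing forward as they close: fully open they stand 13 mm farther back than shut.
Start: joints at [-0.042, 0.707, -0.028, 1.485, 0.022, 0.951, -0.075], TCP at [0.575, 0, 0.231] pointing down, gripper open.
Joint ranges: [-2.71, 2.71], [-0.32, 2.16], [-1.57, 1.52], [0, 2.45], [-1.46, 4.6], [0, 2.02], [-2.83, 2.83]. Speed limits (rad/s): [1.89, 1.89, 2.57, 2.57, 3.01, 3.01, 3.01].

### API

Orientations are given as a rotation vector (axis times angle).
In Python, from station import r, optics gives the robot as it stands.
- The arm moves only by the tool move_arm, never from a script. Its arguments are lists of equal length, an entry for each row: "dp": the shift along the world's x, y, z in cm, a list of three; "rotation": the turn, a rotation vector about the world's x, y, z in rad, a list of three; "grip": the finger opening in cm, from 0 to 8.54. In form: {"dp": [[tx, ty, tz], ...], "rotation": [[ax, ay, az], ...], "grip": [grip, ...]}. A call has 1 to 12 rows; each row is the pose to reach, as a shift and turn from the pose commanded when the call began; what a row does not reach only later rows make up. A row lasts 1/10 s, in which the tool goes at most 50 mm and 8.59 degrees, less where a joint would pass 70% of its speed; a pose out of reach is approached as far as the arm can. A call with a gripper value outside its range is refused whole. The fingers move at their own pace and stop on an object; the grip force is fixed at half the most. Time passes only in rows, so rows that repeat a pose let the fingers close. It gives the time, the measured TCP pose, the force, the opening and the grip force at its end, in the units of the state.
- r.sense(): the state, without advancing time (a new reading comes with each control period).
- optics.grab_frame(name): name is "scene" or "side" or "wrist"; returns the picture (384x512x3 uint8, red, green, blue); there is no depth.
- optics.camera_info(name): a dict with "fov_y" (degrees; the focal length in pixels is half the picture's height over the tangent of half this angle, whatever the lens; pixels are square), "cx", "cy" (the principal point, pixels), "dist_coeffs" ([k1, k2, p1, p2, k3] as OpenCV has them; the pictures are not rectified), "origin" and "rotation" of the camera in the world. Camera axes: x right, y down, z forward; pixel columns grow to the right and rows downward; lengths in m; the calibration is good to about 2 mm. A picture is of the moment at which its call begins: read the wrist's pose just before it. camera_info takes no time and is no camera call; for the wrist camera it gives the pose at the moment of the call.
- r.job_done(): hands the job in; it is judged then, once.
The state is a dict: "t": time; "joint_pos": joint angles; "qvel": joint speeds; "effort": joint torques, N m; "tool_pos": TCP position; "tcp_rot": TCP orientation; "force": force on the tool from outside, world axes, zero at the start; "wrist_torque": the same for the moment, N m; "width": opening from 0.0 (shut) to 1.0 (fully open); "gripper_force": force on a finger pad.
Only numpy, scipy, OpenCV 4.12 (cv2) and the standard library are available. Lean on these libraries where they do the work, as an engineer would, in place of code of your own. Each camera call takes 0.05 s, during which the arm holds its last target. There are 200 camera calls.

## Working session

There is one attempt and no reset: what is moved stays moved. The work goes in short steps, Python scripts to look and compute and a tool call to move; the robot and the scene stay as the last step left them, time stands still between calls to the robot, and variables do not carry over. Pictures are saved under pics/ and viewed, at most 10 in all, crops included, and the job is handed in when it is done.

Besides the shell and the picture viewer there is one more tool, called after "Request:" in YAML: its name, and indented under it one key for each argument. move_arm: Moves the arm, as the interface text tells. Its arguments: {"type":"object","properties":{"dp":{"type":"array","items":{"type":"array","items":{"type":"number"}}},"rotation":{"type":"array","items":{"type":"array","items":{"type":"number"}}},"grip":{"type":"array","items":{"type":"number"}}},"required":["dp","rotation","grip"]}

```bash
mkdir -p pics; ls; python3 - <<'E'
from station import r, optics
import cv2, numpy as np
s=r.sense(); print(s['t'],s['tool_pos'],s['tcp_rot'],s['width'])
ims=[]
for n in ['scene','side','wrist']:
    i=optics.camera_info(n); print(n,{k:np.round(v,4).tolist() for k,v in i.items()})
    im=optics.grab_frame(n)[:,:,::-1]; cv2.imwrite(f'pics/{n}0.png',im); ims.append(im)
cv2.imwrite('pics/two.png',cv2.resize(ims[0],(800,600),interpolation=cv2.INTER_CUBIC))
b=np.hstack(ims[1:]);cv2.imwrite('pics/sw.png',cv2.resize(b,(800,300)))
E
```

```text
pics
0.0 [ 5.74728014e-01 -2.19528093e-05  2.30825971e-01] [-2.22094883e+00 -2.22086572e+00  1.27936022e-03] 0.9995791736188139
scene {'fov_y': 49.5346, 'cx': 261.7097, 'cy': 189.4581, 'dist_coeffs': [-0.0538, 0.0, 0.0, 0.0, 0.0], 'origin': [0.1022, 0.632, 0.8391], 'rotation': [-0.8267, 2.5912, -1.0541]}
side {'fov_y': 56.8723, 'cx': 256.1064, 'cy': 195.313, 'dist_coeffs': [0.0066, 0.0, 0.0, 0.0, 0.0], 'origin': [0.5179, 0.9404, 0.5214], 'rotation': [-0.013, 2.6558, -1.6437]}
wrist {'fov_y': 68.6944, 'cx': 257.1782, 'cy': 190.5173, 'dist_coeffs': [-0.0467, 0.0, 0.0, 0.0, 0.0], 'origin': [0.5742, 0.0694, 0.3722], 'rotation': [2.8611, -0.0007, -0.0029]}
```

View pics/two.png

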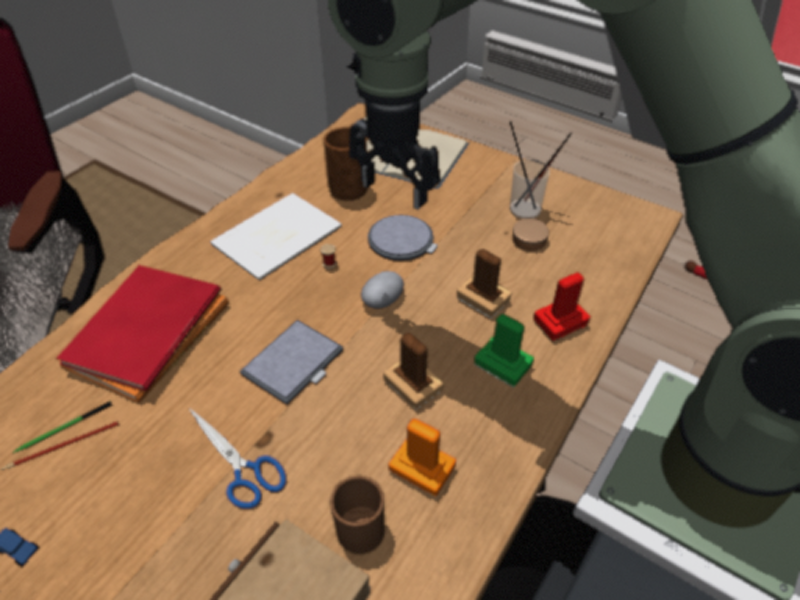

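View pics/sw.png

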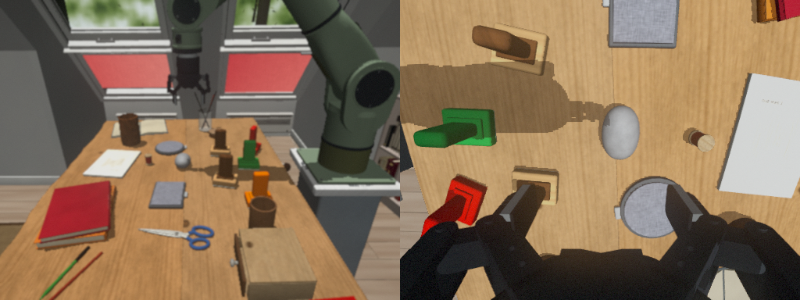

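```bash
cat > h.py <<'E'
import cv2, numpy as np
from scipy.spatial.transform import Rotation as R
def KD(i):
    f=192/np.tan(np.radians(i['fov_y'])/2)
    return np.array([[f,0,i['cx']],[0,f,i['cy']],[0,0,1]]),np.array(i['dist_coeffs'],float)
def ray(i,p,z):
    K,D=KD(i); q=cv2.undistortPoints(np.array(p,float).reshape(-1,1,2),K,D)[:,0]
    d=np.c_[q,np.ones(len(q))]@R.from_rotvec(i['rotation']).as_matrix().T
    o=np.array(i['origin']); return o+d*((z-o[2])/d[:,2])[:,None]
def proj(i,P):
    K,D=KD(i); Rm=R.from_rotvec(i['rotation']).as_matrix()
    return cv2.projectPoints((np.array(P,float)-i['origin'])@Rm,np.zeros(3),np.zeros(3),K,D)[0][:,0]
E
python3 - <<'E'
import cv2
a=cv2.imread('pics/wrist0.png')[0:300,0:400]; b=cv2.imread('pics/scene0.png')[125:275,145:345]
cv2.imwrite('pics/wz.png',cv2.resize(a,(800,600),interpolation=cv2.INTER_CUBIC))
cv2.imwrite('pics/sz.png',cv2.resize(b,(800,600),interpolation=cv2.INTER_CUBIC))
E
```

```text
(no output)
```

View pics/wz.png

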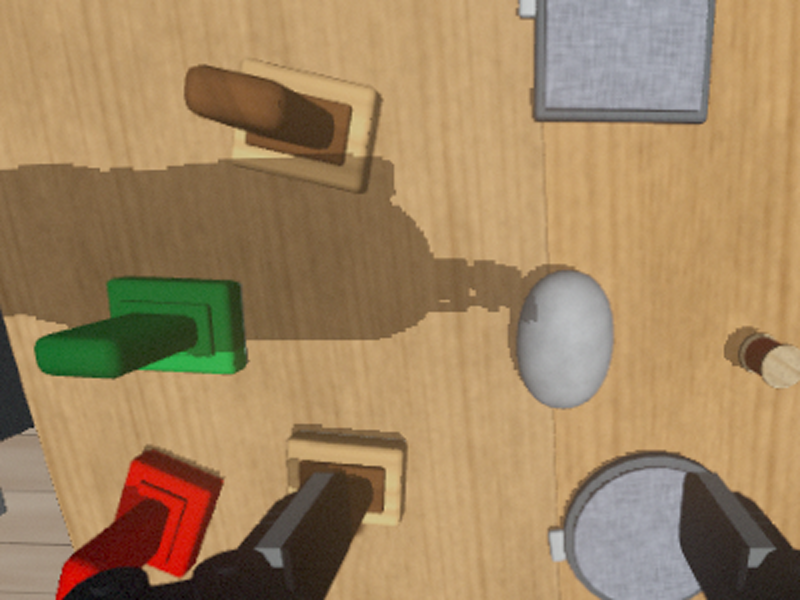

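View pics/sz.png

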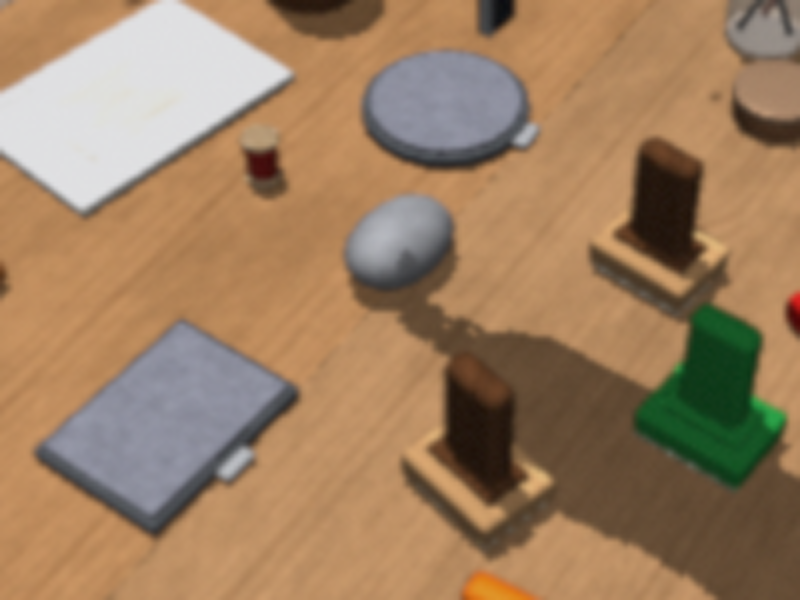

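The stamps to handle are the two brown and pale ones: A at wrist crop (305,125) and B at (345,478). The green one (175,325), the red one (175,510) and the orange one are decoys. The rectangular pad is at the top right of the crop, the round pad at (655,535), and the stone at (565,340) between them.

```bash
python3 - <<'E'
from station import r, optics
from h import *
w=optics.camera_info('wrist'); s=optics.camera_info('scene')
pw=lambda p:np.array(p,float)/2-.25
ps=lambda p:np.array(p,float)/4-.375+np.array([145,125])
def show(n,P):
    print(n,np.round(P[:,:2]*1000).tolist(),'c',np.round(P.mean(0)*1000)[:2],'sides',np.round(np.linalg.norm(P-np.roll(P,-1,0),axis=1)*1000), 'ang',np.round(np.degrees(np.arctan2(*(P[1]-P[0])[[1,0]])),1))
show('A w',ray(w,pw([(247,62),(374,90),(358,186),(231,157)]),.027))
show('B w',ray(w,pw([(293,438),(405,440),(400,524),(288,520)]),.027))
# scene order: same (−x+y, +x+y, +x−y, −x−y)
show('A s',ray(s,ps([(487,532),(403,460),(466,425),(553,483)]),.027))
show('B s',ray(s,ps([(676,299),(592,246),(645,208),(727,249)]),.027))
show('rect s',ray(s,ps([(152,520),(40,452),(183,322),(297,392)]),.012))
show('rect w bottom',ray(w,pw([(539,121),(706,121)]),.012))
import cv2
def ell(P): 
    return P
show('round s L R T B',ray(s,ps([(364,105),(527,105),(446,50),(446,155)]),.014))
show('round w left/top',ray(w,pw([(566,530),(655,453)]),.012))
show('stone s',ray(s,ps([(400,240)]),.02)); show('stone w',ray(w,pw([(565,340)]),.023))
show('handle tops A,B s',ray(s,ps([(479,372),(670,157)]),.11)); show('handle topA w',ray(w,pw([(208,93)]),.11))
show('reel s',ray(s,ps([(262,165)]),.02)); 
show('tin s',ray(s,ps([(775,85)]),.027))
E
```

```text
A w [[423.0, 157.0], [494.0, 141.0], [482.0, 89.0], [408.0, 107.0]] c [452. 124.] sides [73. 53. 76. 53.] ang -12.6
B w [[426.0, -69.0], [501.0, -70.0], [494.0, -133.0], [415.0, -130.0]] c [ 459. -101.] sides [75. 63. 78. 62.] ang -0.9
A s [[417.0, 162.0], [489.0, 148.0], [474.0, 103.0], [405.0, 109.0]] c [446. 131.] sides [73. 47. 69. 54.] ang -10.8
B s [[422.0, -65.0], [494.0, -74.0], [483.0, -128.0], [417.0, -126.0]] c [454. -98.] sides [73. 54. 67. 61.] ang -7.4
rect s [[592.0, 263.0], [684.0, 266.0], [685.0, 132.0], [585.0, 135.0]] c [637. 199.] sides [ 92. 134. 101. 129.] ang 1.8
rect w bottom [[588.0, 127.0], [688.0, 127.0]] c [638. 127.] sides [100. 100.] ang 0.4
round s L R T B [[722.0, -112.0], [621.0, -184.0], [710.0, -202.0], [638.0, -103.0]] c [ 673. -150.] sides [124.  91. 123.  84.] ang -144.4
round w left/top [[610.0, -146.0], [671.0, -86.0]] c [ 641. -116.] sides [85. 85.] ang 45.0Traceback (most recent call last):
  File "<stdin>", line 20, in <module>
  File "<stdin>", line 7, in show
IndexError: index 1 is out of bounds for axis 0 with size 1
```

Request:
move_arm:
  dp:
    - [-3,3,0]
    - [-6,6,0]
    - [-9,9,0]
    - [-12.5,12.7,0]
    - [-12.5,12.7,0]
    - [-12.5,12.7,0]
    - [-12.5,12.7,0]
    - [-12.5,12.7,0]
    - [-12.5,12.7,0]
    - [-12.5,12.7,0]
    - [-12.5,12.7,0]
    - [-12.5,12.7,0]
  rotation:
    - [0,0,0.15]
    - [0,0,0.3]
    - [0,0,0.45]
    - [0,0,0.6]
    - [0,0,0.75]
    - [0,0,0.9]
    - [0,0,1.05]
    - [0,0,1.2]
    - [0,0,1.35]
    - [0,0,1.35]
    - [0,0,1.35]
    - [0,0,1.35]
  grip: [8.5,8.5,8.5,8.5,8.5,8.5,8.5,8.5,8.5,8.5,8.5,8.5]

```text
t: 1.35
tool_pos: [0.45, 0.127, 0.2313]
tcp_rot: [-0.352, -3.122, 0.0]
force: [-0.1, -0.2, -0.3]
width: 0.997
gripper_force: 0.0
```

```bash
cat > snap.py <<'E'
from station import r, optics
from h import *
import sys,json
for n,o in zip(sys.argv[1::2],sys.argv[2::2]):
    i=optics.camera_info(n); json.dump({k:np.array(v).tolist() for k,v in i.items()},open(f'pics/{o}.json','w'))
    cv2.imwrite(f'pics/{o}.png',optics.grab_frame(n)[:,:,::-1])
s=r.sense(); print(s['t'],np.round(s['tool_pos'],4),np.round(s['tcp_rot'],3),np.round(s['joint_pos'],2),s['width'],np.round(s['force'],1))
E
python3 snap.py wrist w1 side s1; python3 - <<'E'
import cv2
a=cv2.imread('pics/w1.png'); cv2.imwrite('pics/w1z.png',cv2.resize(a,(800,600),interpolation=cv2.INTER_CUBIC))
E
```

```text
1.45 [0.4499 0.1271 0.2313] [ 0.349  3.122 -0.   ] [-0.1   0.57 -0.42  1.85  0.32  0.78  0.66] 0.9949618396994749 [-0.5  0.2  0.3]
```

View pics/w1z.png

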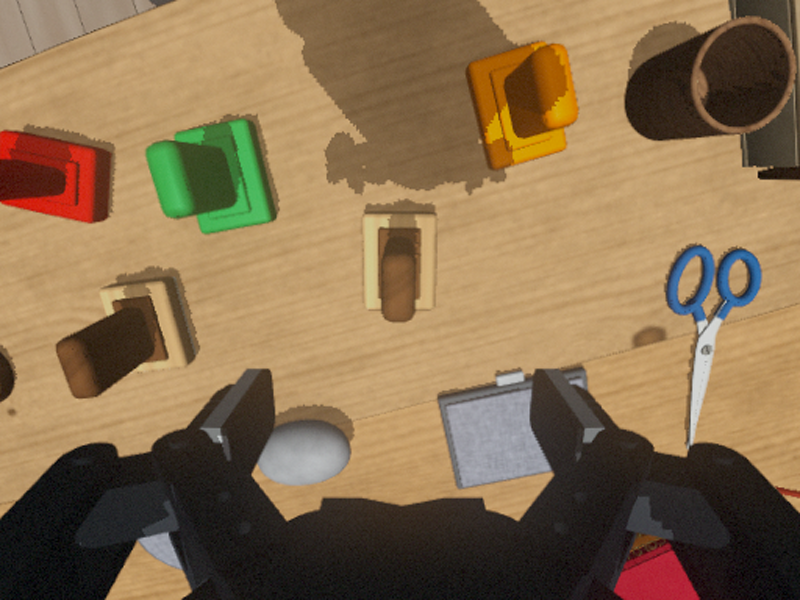

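The picture shows stamp A squarely under the gripper at (399,260), with green at (210,175), orange at (525,105), red at (55,175) and stamp B at (125,330).

```bash
python3 - <<'E'
from h import *
import json
w=json.load(open('pics/w1.json'))
p=lambda q:(np.array(q,float)+.5)/1.5625-.5
def show(n,P):
    d=P[1]-P[0]; print(n,np.round(P[:,:2]*1000).tolist(),'c',np.round(P.mean(0)*1000,1)[:2],'sides',np.round(np.linalg.norm(P-np.roll(P,-1,0),axis=1)*1000),np.round(np.degrees(np.arctan2(d[1],d[0])),1))
show('A top',ray(w,p([(364,214),(436,213),(435,307),(364,308)]),.027))
show('A handle top',ray(w,p([(384,300),(414,300)]),.11))
show('A handle end',ray(w,p([(398,320)]),.108))
show('B',ray(w,p([(102,290),(172,279),(190,360),(126,371)]),.027))
show('rect near edge',ray(w,p([(439,396),(585,368)]),.012))
show('rect far corner',ray(w,p([(459,487)]),.012))
show('tcp', np.array([[.45,.127,.23]]*2))
print(proj(w,[[.45,.127,.027]])*1.5625)
E
```

```text
A top [[404.0, 106.0], [416.0, 161.0], [491.0, 144.0], [479.0, 87.0]] c [447.6 124.4] sides [56. 76. 59. 77.] 77.9
A handle top [[453.0, 114.0], [457.0, 132.0]] c [455.  122.7] sides [19. 19.] 77.1Traceback (most recent call last):
  File "<stdin>", line 9, in <module>
  File "<stdin>", line 6, in show
IndexError: index 1 is out of bounds for axis 0 with size 1
```

Request:
move_arm:
  dp:
    - [-0.2,-0.2,-4]
    - [-0.2,-0.2,-8]
    - [-0.2,-0.2,-12]
    - [-0.2,-0.2,-14.5]
    - [-0.2,-0.2,-16.8]
    - [-0.2,-0.2,-16.8]
    - [-0.2,-0.2,-16.8]
    - [-0.2,-0.2,-16.8]
    - [-0.2,-0.2,-16.8]
    - [-0.2,-0.2,-16.8]
    - [-0.2,-0.2,-16.8]
    - [-0.2,-0.2,-16.8]
  rotation:
    - [0,0,0]
    - [0,0,0]
    - [0,0,0]
    - [0,0,0]
    - [0,0,0]
    - [0,0,0]
    - [0,0,0]
    - [0,0,0]
    - [0,0,0]
    - [0,0,0]
    - [0,0,0]
    - [0,0,0]
  grip: [8.5,8.5,8.5,8.5,8.5,8.5,1,1,1,1,1,1]

```text
t: 2.65
tool_pos: [0.4483, 0.1249, 0.0639]
tcp_rot: [0.346, 3.121, 0.0]
force: [-1.6, -2.2, 10.7]
width: 0.247
gripper_force: 58.3
```

Request:
move_arm:
  dp:
    - [0,0,0]
    - [0,0,0]
    - [0,0,1]
    - [0,0,3]
    - [0,0,6]
    - [0,0,9]
    - [0,-2,12]
    - [0,-4,15]
    - [0,-6,18]
    - [0,-8,21]
    - [0,-10,24]
    - [0,-10,24]
  rotation:
    - [0,0,0]
    - [0,0,0]
    - [0,0,0]
    - [0,0,0]
    - [0,0,0]
    - [0,0,0]
    - [0,0,0]
    - [0,0,0]
    - [0,0,0]
    - [0,0,0]
    - [0,0,0]
    - [0,0,0]
  grip: [1,1,1,1,1,1,1,1,1,1,1,1]

```text
t: 3.85
tool_pos: [0.4485, 0.023, 0.3066]
tcp_rot: [0.351, 3.117, -0.0]
force: [1.0, 0.6, -2.3]
width: 0.249
gripper_force: 59.1
```

Request:
move_arm:
  dp:
    - [0.5,0,0]
    - [1,0,0]
    - [1.5,0,0]
    - [2,0,0]
    - [2.5,0,0]
    - [3,0,0]
    - [3.5,0,0]
    - [4,0,0]
    - [4.5,0,0]
    - [5,0,0]
    - [5,0,0]
    - [5,0,0]
  rotation:
    - [0.13,0,0]
    - [0.26,0,0]
    - [0.39,0,0]
    - [0.52,0,0]
    - [0.65,0,0]
    - [0.78,0,0]
    - [0.91,0,0]
    - [1.04,0,0]
    - [1.17,0,0]
    - [1.3,0,0]
    - [1.43,0,0]
    - [1.55,0,0]
  grip: [1,1,1,1,1,1,1,1,1,1,1,1]

```text
t: 5.05
tool_pos: [0.498, 0.0248, 0.303]
tcp_rot: [-0.237, -2.122, -2.089]
force: [-0.2, 0.5, -0.9]
width: 0.252
gripper_force: 59.7
```

```bash
python3 snap.py side s2; python3 - <<'E'
from station import r
from h import *
print(np.round(R.from_rotvec(r.sense()['tcp_rot']).as_matrix(),2))
E
```

```text
5.1 [0.4976 0.0245 0.3   ] [-0.242 -2.108 -2.095] [ 0.96  1.33 -1.16  1.64 -0.49  1.04  1.83] 0.2502301856913398 [ -1.3  -0.3 -12.1]
[[-0.97  0.23  0.  ]
 [ 0.    0.01  1.  ]
 [ 0.23  0.97 -0.01]]
```

Request:
move_arm:
  dp:
    - [0,0,0]
    - [0,0,0]
    - [0,0,0]
  rotation:
    - [0.08,0,0]
    - [0.15,0,0]
    - [0.15,0,0]
  grip: [1,1,1]

```text
t: 5.4
tool_pos: [0.4977, 0.0254, 0.3022]
tcp_rot: [-0.219, -1.957, -2.228]
force: [-0.4, -0.6, -1.3]
width: 0.25
gripper_force: 59.8
```

```bash
python3 snap.py side s3; python3 - <<'E'
from h import *
import json
i=json.load(open('pics/s3.json')); u,v=proj(i,[[.5,.1,.31]])[0]; print(u,v)
u=int(u);v=int(v); c=cv2.imread('pics/s3.png')[max(v-75,0):v+75,u-100:u+100]; cv2.imwrite('pics/s3z.png',cv2.resize(c,None,fx=3,fy=3,interpolation=cv2.INTER_CUBIC))
E
```

```text
5.45 [0.4978 0.0254 0.303 ] [-0.217 -1.96  -2.227] [ 0.97  1.42 -1.2   1.64 -0.52  1.06  1.87] 0.25099666072330146 [-0.3 -1.2 -0.9]
270.467384000978 117.45976554344008
```

View pics/s3z.png

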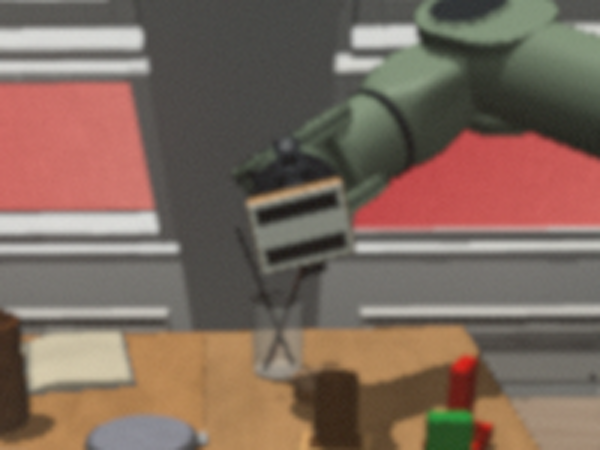

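The raised face shows two bars, at (297,208) and (305,247), so stamp A is stamp_bars and goes on the rectangular pad. Stamp B is then the ring. Now I turn A back upright.

Request:
move_arm:
  dp:
    - [0.8,0.8,0]
    - [1.6,1.6,0]
    - [2.4,2.4,0]
    - [3.2,3.2,0]
    - [4,4,0]
    - [5,5,0]
    - [6,6,0]
    - [7,7,0]
    - [8,8,0]
    - [9,9,0]
    - [10,10,0]
    - [11,11,0]
  rotation:
    - [-0.14,0,0]
    - [-0.28,0,0]
    - [-0.42,0,0]
    - [-0.56,0,0]
    - [-0.7,0,0]
    - [-0.84,0,0]
    - [-0.98,0,0]
    - [-1.12,0,0]
    - [-1.26,0,0]
    - [-1.4,0,0]
    - [-1.54,0,0]
    - [-1.68,0,0]
  grip: [1,1,1,1,1,1,1,1,1,1,1,1]

```text
t: 6.65
tool_pos: [0.6084, 0.1357, 0.3072]
tcp_rot: [0.347, 3.116, 0.023]
force: [0.6, -0.5, -1.8]
width: 0.253
gripper_force: 59.6
```

```bash
cat > need.py <<'E'
from station import r
from h import *
import sys
tx,ty,tz,yaw=map(float,sys.argv[1:5])   # target TCP, stamp yaw deg; tool z down, tool y = +-stamp y
s=r.sense(); M=R.from_rotvec(s['tcp_rot'])
a=np.radians(yaw); y=np.array([-np.sin(a),np.cos(a),0]); 
y=y*np.sign(y@M.as_matrix()[:,1]); z=np.array([0,0,-1.]); T=np.c_[np.cross(y,z),y,z]
print(s['t'],'at',np.round(s['tool_pos'],4),'dp',np.round((np.array([tx,ty,tz])-s['tool_pos'])*100,2),'rot',np.round((R.from_matrix(T)*M.inv()).as_rotvec(),3),np.round(s['joint_pos'],2),s['width'],np.round(s['force'],1))
E
python3 need.py .637 .197 .2 0.5
```

```text
6.65 at [0.6084 0.1357 0.3072] dp [  2.86   6.13 -10.72] rot [-0.015  0.006  0.231] [-0.11  0.73 -0.36  1.16  0.24  1.28  0.9 ] 0.25266716482917484 [ 0.6 -0.5 -1.8]
```

Request:
move_arm:
  dp:
    - [1,2,0]
    - [2,4,0]
    - [2.9,6,-2]
    - [2.9,6,-4]
    - [2.9,6,-7]
    - [2.9,6,-9]
    - [2.9,6,-10.7]
    - [2.9,6,-10.7]
    - [2.9,6,-10.7]
  rotation:
    - [-0.02,0,0.1]
    - [-0.02,0,0.2]
    - [-0.02,0,0.225]
    - [-0.02,0,0.225]
    - [-0.02,0,0.225]
    - [-0.02,0,0.225]
    - [-0.02,0,0.225]
    - [-0.02,0,0.225]
    - [-0.02,0,0.225]
  grip: [1,1,1,1,1,1,1,1,1]

```text
t: 7.55
tool_pos: [0.6373, 0.1954, 0.1985]
tcp_rot: [-0.007, 3.141, 0.0]
force: [-0.3, -0.2, 0.1]
width: 0.25
gripper_force: 59.7
```

```bash
python3 need.py .637 .197 .078 0.5;  python3 snap.py wrist w4 scene c4; python3 - <<'E'
import cv2
a=cv2.imread('pics/w4.png'); cv2.imwrite('pics/w4z.png',cv2.resize(a,(800,600),interpolation=cv2.INTER_CUBIC))
E
```

```text
7.55 at [0.6373 0.1954 0.1985] dp [ -0.03   0.16 -12.05] rot [-0.     0.001  0.005] [-0.19  0.91 -0.39  1.14  0.33  1.15  1.  ] 0.2495336063070664 [-0.3 -0.2  0.1]
7.65 [0.6374 0.1953 0.1983] [-0.006  3.141  0.   ] [-0.19  0.91 -0.39  1.14  0.33  1.15  1.  ] 0.2533118498937143 [-0.4 -0.5 -2. ]
```

View pics/w4z.png

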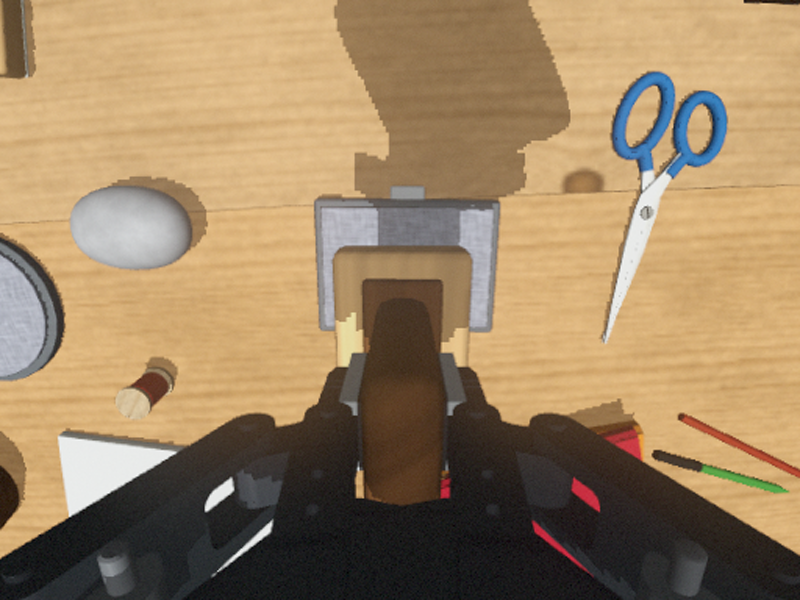

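The picture shows the rectangular pad with near corners (315,199) and (499,201) and far corners (319,330) and (491,330). The stamp is held over it, the near edge of its mount at row 249.

```bash
python3 - <<'E'
from h import *
import json
w=json.load(open('pics/w4.json'))
p=lambda q:(np.array(q,float)+.5)/1.5625-.5
print('pad',np.round(ray(w,p([(315,199),(499,201),(319,330),(491,330)]),.013)*1000,1).tolist())
zt=.1984-.0639+.027
print('mount near edge',np.round(ray(w,p([(334,252),(472,250)]),zt)*1000,1).tolist(),'bottom',np.round(ray(w,p([(340,247),(466,247)]),zt-.027)*1000,1).tolist(),'expect top x',637.4-40)
print('collar near edge',np.round(ray(w,p([(363,281),(442,281)]),zt+.004)*1000,1).tolist(),'expect', 637.4-29)
E
```

```text
pad [[585.2, 130.7, 13.0], [586.1, 265.2, 13.0], [686.8, 128.8, 13.0], [686.3, 265.1, 13.0]]
mount near edge [[598.0, 166.4, 161.5], [596.9, 223.1, 161.5]] bottom [[600.4, 165.1, 134.5], [600.2, 224.5, 134.5]] expect top x 597.4
collar near edge [[609.2, 178.5, 165.5], [609.1, 210.8, 165.5]] expect 608.4
```

Request:
move_arm:
  dp:
    - [-0.1,0.2,-2.5]
    - [-0.1,0.2,-5]
    - [-0.1,0.2,-7.5]
    - [-0.1,0.2,-9.5]
    - [-0.1,0.2,-10.8]
    - [-0.1,0.2,-11.4]
    - [-0.1,0.2,-11.7]
    - [-0.1,0.2,-11.7]
    - [-0.1,0.2,-11.7]
    - [-0.1,0.2,-11.7]
  rotation:
    - [0,0,0.005]
    - [0,0,0.005]
    - [0,0,0.005]
    - [0,0,0.005]
    - [0,0,0.005]
    - [0,0,0.005]
    - [0,0,0.005]
    - [0,0,0.005]
    - [0,0,0.005]
    - [0,0,0.005]
  grip: [1,1,1,1,1,1,1,1,1,1]

```text
t: 8.65
tool_pos: [0.6363, 0.1971, 0.0799]
tcp_rot: [0.014, -3.14, 0.0]
force: [-0.4, -0.7, -1.3]
width: 0.251
gripper_force: 59.9
```

Request:
move_arm:
  dp:
    - [0,0,-0.06]
    - [0,0,-0.12]
    - [0,0,-0.18]
    - [0,0,-0.18]
    - [0,0,-0.18]
  rotation:
    - [0,0,0]
    - [0,0,0]
    - [0,0,0]
    - [0,0,0]
    - [0,0,0]
  grip: [1,1,1,1,1]

```text
t: 9.15
tool_pos: [0.6361, 0.197, 0.0781]
tcp_rot: [0.014, -3.14, 0.001]
force: [-3.8, -0.9, 7.2]
width: 0.25
gripper_force: 61.1
```

Request:
move_arm:
  dp:
    - [0,0,0]
    - [0,0,0]
    - [0,0,0]
    - [0,0,0]
    - [0,0,0]
    - [0,0,0]
    - [0,0,2]
    - [0,0,5]
    - [0,0,9]
    - [0,0,13]
    - [0,0,16]
    - [0,0,16]
  rotation:
    - [0,0,0]
    - [0,0,0]
    - [0,0,0]
    - [0,0,0]
    - [0,0,0]
    - [0,0,0]
    - [0,0,0]
    - [0,0,0]
    - [0,0,0]
    - [0,0,0]
    - [0,0,0]
    - [0,0,0]
  grip: [3,4,5,6,7,8,8,8,8,8,8,8]

```text
t: 10.35
tool_pos: [0.6371, 0.1976, 0.2416]
tcp_rot: [-0.014, 3.138, 0.003]
force: [0.5, 0.9, -0.2]
width: 0.935
gripper_force: 0.0
```

```bash
python3 snap.py wrist w5 scene c5; python3 need.py .457 -.1 .235 -2; python3 - <<'E'
import cv2,numpy as np
a=cv2.imread('pics/w5.png'); b=cv2.imread('pics/c5.png')
cv2.imwrite('pics/w5z.png',np.vstack([cv2.resize(a[60:320,100:440],None,fx=1.2,fy=1.2),cv2.resize(b[130:280,150:354],None,fx=2,fy=1.9)[:285,:408]])) 
E
```

```text
10.45 [0.636  0.197  0.2376] [ 1.50e-02 -3.14e+00  1.00e-03] [-0.2   0.88 -0.4   1.07  0.32  1.25  1.02] 0.9355786482707595 [ 1.8  1.5 -0.5]
10.45 at [0.636  0.197  0.2376] dp [-17.9  -29.7   -0.26] rot [ 0.    -0.002 -0.044] [-0.2   0.88 -0.4   1.07  0.32  1.25  1.02] 0.9355786482707595 [ 1.8  1.5 -0.5]
```

View pics/w5z.png

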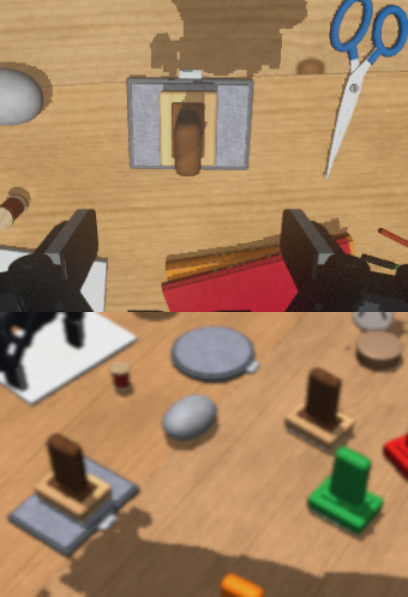

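The bars stamp stands upright, released and centred on the rectangular pad. The stone and the reel have not moved. Next I go above stamp B.

Request:
move_arm:
  dp:
    - [-2,-3,0]
    - [-4,-7,0]
    - [-7,-11,0]
    - [-9.5,-15.5,0]
    - [-12,-20,0]
    - [-15,-25,0]
    - [-17.9,-29.7,0]
    - [-17.9,-29.7,0]
    - [-17.9,-29.7,0]
    - [-17.9,-29.7,0]
  rotation:
    - [0,0,-0.04]
    - [0,0,-0.04]
    - [0,0,-0.04]
    - [0,0,-0.04]
    - [0,0,-0.04]
    - [0,0,-0.04]
    - [0,0,-0.04]
    - [0,0,-0.04]
    - [0,0,-0.04]
    - [0,0,-0.04]
  grip: [8.5,8.5,8.5,8.5,8.5,8.5,8.5,8.5,8.5,8.5]

```text
t: 11.45
tool_pos: [0.457, -0.0996, 0.237]
tcp_rot: [-0.048, -3.138, -0.0]
force: [-0.2, -0.1, 0.7]
width: 0.995
gripper_force: 0.0
```

```bash
python3 snap.py wrist w6; python3 - <<'E'
import cv2
a=cv2.imread('pics/w6.png'); cv2.imwrite('pics/w6z.png',cv2.resize(a,(800,600),interpolation=cv2.INTER_CUBIC))
E
```

```text
11.5 [ 0.4573 -0.0991  0.2371] [-4.700e-02 -3.139e+00 -1.000e-03] [ 0.41  0.57 -0.45  1.84  0.33  0.81  1.33] 0.9966093442529301 [-0.   0.1  0.5]
```

View pics/w6z.png

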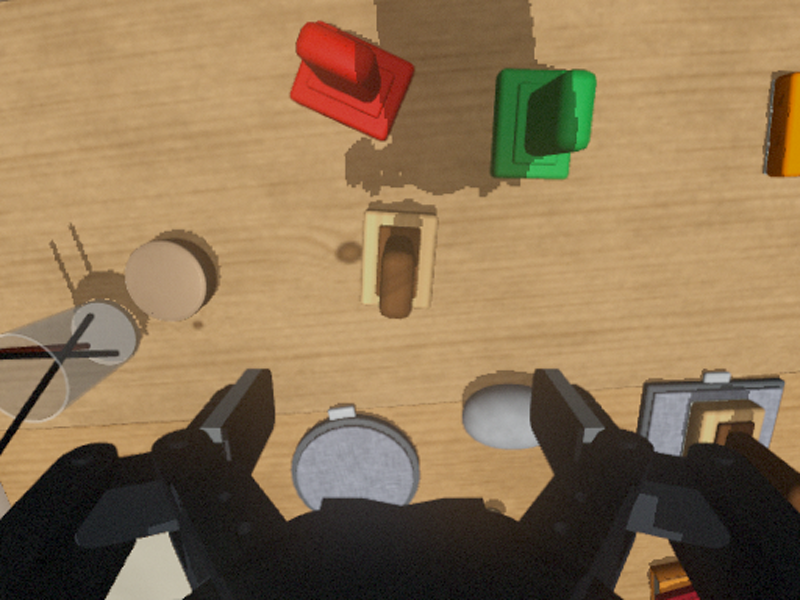

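Stamp B is under the gripper at (399,258), turned slightly. The round pad spans columns 293 to 419 with its near edge at row 415; the tin is at (165,280) and red at (352,80).

```bash
python3 - <<'E'
from h import *
import json
from scipy.optimize import least_squares
w=json.load(open('pics/w6.json'))
p=lambda q:(np.array(q,float)+.5)/1.5625-.5
P=ray(w,p([(365,211),(436,213),(431,306),(361,304)]),.027); d=P[1]-P[0]; e=P[3]-P[0]
print(np.round(P*1000).tolist(),P.mean(0),[np.degrees(np.arctan2(v[1],v[0])) for v in (d,e,P[2]-P[1])],np.linalg.norm(d),np.linalg.norm(e))
Q=ray(w,p([(293,468),(418,468),(355,417),(318,428),(395,427),(302,497),(413,494)]),.013)[:,:2]
f=least_squares(lambda c:np.hypot(*(Q-c[:2]).T)-c[2],[.67,-.15,.065]); print('round',f.x,f.fun)
f=least_squares(lambda c:np.hypot(*(Q-c[:2]).T)-.065,[.67,-.15]); print('round',f.x)
E
python3 need.py .457 -.1 .064 -4
```

```text
[[414.0, -129.0, 27.0], [417.0, -72.0, 27.0], [494.0, -78.0, 27.0], [490.0, -136.0, 27.0]] [ 0.45383658 -0.10363408  0.027     ] [np.float64(86.58810616495248), np.float64(-5.592967219212176), np.float64(-3.765368181061322)] 0.05611424082992183 0.07678745788006577
round [ 0.66709811 -0.15260172  0.06216407] [-5.34431353e-05 -1.00184841e-03 -1.56518001e-04 -1.37197416e-03
  2.05852817e-03  8.65612083e-04 -3.40356549e-04]
round [ 0.66922553 -0.15269349]
11.5 at [ 0.4573 -0.0991  0.2371] dp [ -0.03  -0.09 -17.31] rot [-0.    -0.003 -0.04 ] [ 0.41  0.57 -0.45  1.84  0.33  0.81  1.33] 0.9966093442529301 [-0.   0.1  0.5]
```

Request:
move_arm:
  dp:
    - [-0.3,-0.4,-4]
    - [-0.3,-0.4,-8]
    - [-0.3,-0.4,-12]
    - [-0.3,-0.4,-15]
    - [-0.3,-0.4,-17.3]
    - [-0.3,-0.4,-17.3]
    - [-0.3,-0.4,-17.3]
    - [-0.3,-0.4,-17.3]
    - [-0.3,-0.4,-17.3]
    - [-0.3,-0.4,-17.3]
    - [-0.3,-0.4,-17.3]
    - [-0.3,-0.4,-17.3]
  rotation:
    - [0,0,-0.04]
    - [0,0,-0.04]
    - [0,0,-0.04]
    - [0,0,-0.04]
    - [0,0,-0.04]
    - [0,0,-0.04]
    - [0,0,-0.04]
    - [0,0,-0.04]
    - [0,0,-0.04]
    - [0,0,-0.04]
    - [0,0,-0.04]
    - [0,0,-0.04]
  grip: [8.5,8.5,8.5,8.5,8.5,8.5,1,1,1,1,1,1]

```text
t: 12.7
tool_pos: [0.4543, -0.104, 0.065]
tcp_rot: [-0.111, -3.138, 0.001]
force: [-0.2, 0.4, 8.9]
width: 0.249
gripper_force: 62.1
```

Request:
move_arm:
  dp:
    - [0,0,0]
    - [0,0,0]
    - [0,0,1]
    - [0,0,3]
    - [0,0,6]
    - [0,0,9]
    - [0,2,12]
    - [0,4,15]
    - [0,6,18]
    - [0,8,21]
    - [0,10,24]
    - [0,10,24]
  rotation:
    - [0,0,0]
    - [0,0,0]
    - [0,0,0]
    - [0,0,0]
    - [0,0,0]
    - [0,0,0]
    - [0,0,0]
    - [0,0,0]
    - [0,0,0]
    - [0,0,0]
    - [0,0,0]
    - [0,0,0]
  grip: [1,1,1,1,1,1,1,1,1,1,1,1]

```text
t: 13.9
tool_pos: [0.4545, -0.0014, 0.3081]
tcp_rot: [0.106, 3.137, 0.001]
force: [0.5, -0.1, -2.9]
width: 0.251
gripper_force: 60.7
```

Request:
move_arm:
  dp:
    - [0.5,0,0]
    - [1,0,0]
    - [1.5,0,0]
    - [2,0,0]
    - [2.5,0,0]
    - [3,0,0]
    - [3.5,0,0]
    - [4,0,0]
    - [4.5,0,0]
    - [5,0,0]
    - [5,0,0]
    - [5,0,0]
  rotation:
    - [0.14,0,0]
    - [0.28,0,0]
    - [0.42,0,0]
    - [0.56,0,0]
    - [0.7,0,0]
    - [0.84,0,0]
    - [0.98,0,0]
    - [1.12,0,0]
    - [1.26,0,0]
    - [1.4,0,0]
    - [1.54,0,0]
    - [1.68,0,0]
  grip: [1,1,1,1,1,1,1,1,1,1,1,1]

```text
t: 15.1
tool_pos: [0.504, -0.0052, 0.3041]
tcp_rot: [-0.073, -2.056, -2.305]
force: [-0.5, 0.7, -1.5]
width: 0.251
gripper_force: 60.9
```

Request:
move_arm:
  dp:
    - [0,0,0]
    - [0,0,0]
  rotation:
    - [0,0,0]
    - [0,0,0]
  grip: [1,1]

```text
t: 15.3
tool_pos: [0.5039, -0.0042, 0.3046]
tcp_rot: [-0.07, -2.064, -2.296]
force: [0.5, 0.6, -0.8]
width: 0.248
gripper_force: 60.9
```

```bash
python3 snap.py side s7; python3 - <<'E'
from h import *
from station import r
import json
s=r.sense(); M=R.from_rotvec(s['tcp_rot']).as_matrix(); print(np.round(M,2).tolist())
c=s['tool_pos']+.064*M[:,2]; i=json.load(open('pics/s7.json'))
g=cv2.cvtColor(cv2.imread('pics/s7.png'),cv2.COLOR_BGR2GRAY)
for a in np.arange(-35,36,7):   # face grid, rows along tool y, columns along tool x
    q=proj(i,[c+M[:,1]*a*.8e-3+M[:,0]*b*1e-3 for b in np.arange(-36,37,8)]); print(' '.join(f'{g[int(round(v)),int(round(u))]:3d}' for u,v in q))
E
```

```text
15.35 [ 0.5039 -0.004   0.3054] [-0.068 -2.067 -2.294] [ 0.97  1.37 -1.11  1.56 -0.56  1.18  2.04] 0.24938909384982236 [ 0.8 -0.5 -0.5]
[[-1.0, 0.07, -0.0], [-0.01, -0.1, 0.99], [0.07, 0.99, 0.1]]
129 131 121  85  82 101 117 124 135 162
130 129  86  39  34  47  81 126 130  94
130 113  40  59  85  76  42 119 129 100
131  89  37 127 130 117  35 101 131  94
132  68  67 128 130 130  46  93 129  93
131 102  61 127 130 128  66  97 129  85
130 111  31 121 124 108  38 113 131  93
129 124  48  33  73  54  41 123 129  87
128 128 117  53  34  41 114 128 128  84
160 154 140 125 149 145 140 140 154  97
114 124 135 111 120 129 143 111 119  70
```

The pixel grid shows a dark ring around a light centre, so stamp B is the ring. Turning it back and carrying it towards the round pad.

Request:
move_arm:
  dp:
    - [0.8,-0.8,0]
    - [1.6,-1.6,0]
    - [2.4,-2.4,0]
    - [3.2,-3.2,0]
    - [4,-4,0]
    - [5,-5,0]
    - [6,-6,0]
    - [7,-7,0]
    - [8,-8,0]
    - [9,-9,0]
    - [10,-10,0]
    - [11,-11,0]
  rotation:
    - [-0.14,0,0]
    - [-0.28,0,0]
    - [-0.42,0,0]
    - [-0.56,0,0]
    - [-0.7,0,0]
    - [-0.84,0,0]
    - [-0.98,0,0]
    - [-1.12,0,0]
    - [-1.26,0,0]
    - [-1.4,0,0]
    - [-1.54,0,0]
    - [-1.68,0,0]
  grip: [1,1,1,1,1,1,1,1,1,1,1,1]

```text
t: 16.55
tool_pos: [0.6146, -0.1142, 0.3093]
tcp_rot: [0.111, 3.134, -0.013]
force: [-0.1, -0.2, -2.7]
width: 0.249
gripper_force: 60.6
```

```bash
python3 need.py .669 -.1525 .2 0
```

```text
16.55 at [ 0.6146 -0.1142  0.3093] dp [  5.44  -3.83 -10.93] rot [0.008 0.006 0.071] [ 0.31  0.74 -0.44  1.14  0.31  1.32  1.4 ] 0.24854441393957033 [-0.1 -0.2 -2.7]
```

Request:
move_arm:
  dp:
    - [2,-1.5,0]
    - [4,-3,0]
    - [5.4,-3.8,-2]
    - [5.4,-3.8,-4]
    - [5.4,-3.8,-7]
    - [5.4,-3.8,-9]
    - [5.4,-3.8,-10.9]
    - [5.4,-3.8,-10.9]
    - [5.4,-3.8,-10.9]
    - [5.4,-3.8,-10.9]
  rotation:
    - [0,0,0.07]
    - [0,0,0.07]
    - [0,0,0.07]
    - [0,0,0.07]
    - [0,0,0.07]
    - [0,0,0.07]
    - [0,0,0.07]
    - [0,0,0.07]
    - [0,0,0.07]
    - [0,0,0.07]
  grip: [1,1,1,1,1,1,1,1,1,1]

```text
t: 17.55
tool_pos: [0.6686, -0.152, 0.1981]
tcp_rot: [0.001, 3.14, -0.002]
force: [-0.7, -0.1, -1.6]
width: 0.246
gripper_force: 60.6
```

```bash
python3 need.py .669 -.1525 .079 0;  python3 snap.py wrist w8; python3 - <<'E'
import cv2
a=cv2.imread('pics/w8.png'); cv2.imwrite('pics/w8z.png',cv2.resize(a,(800,600),interpolation=cv2.INTER_CUBIC))
E
```

```text
17.55 at [ 0.6686 -0.152   0.1981] dp [  0.04  -0.05 -11.91] rot [0.001 0.001 0.001] [ 0.33  0.95 -0.44  1.04  0.38  1.22  1.51] 0.2463914958853001 [-0.7 -0.1 -1.6]
17.6 [ 0.6685 -0.152   0.1976] [ 1.000e-03  3.141e+00 -2.000e-03] [ 0.33  0.95 -0.43  1.04  0.38  1.22  1.51] 0.2533701205848486 [ 0.3 -0.1 -1.3]
```

View pics/w8z.png

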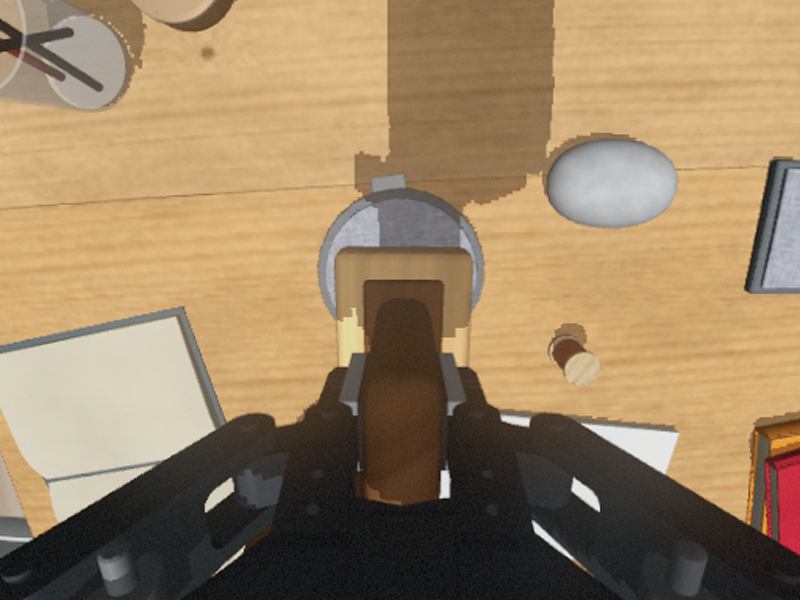

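The round pad lies centred around column 401 (left 319, right 484, near edge at row 189). The ring stamp is held upright above it, with the near edge of its mount at row 250.

```bash
python3 - <<'E'
from h import *
import json
from scipy.optimize import least_squares
w=json.load(open('pics/w8.json'))
p=lambda q:(np.array(q,float)+.5)/1.5625-.5
Q=ray(w,p([(319,265),(484,265),(405,189),(322,245),(480,245),(325,300)]),.013)[:,:2]
f=least_squares(lambda c:np.hypot(*(Q-c[:2]).T)-.065,[.67,-.15]); print('round',f.x,f.fun)
zt=.1976-.0645+.027
print('mount near edge',np.round(ray(w,p([(336,252),(472,250)]),zt)*1000,1).tolist(),'collar',np.round(ray(w,p([(364,281),(443,281)]),zt+.004)*1000,1).tolist())
E
```

```text
round [ 0.67487913 -0.15317565] [-0.00124887 -0.00218491  0.00048541 -0.00011127 -0.0016577  -0.00243994]
mount near edge [[629.4, -180.1, 160.1], [628.6, -124.0, 160.1]] collar [[640.7, -168.5, 164.1], [640.8, -136.0, 164.1]]
```

```bash
python3 - <<'E'
from h import *
import json
from scipy.optimize import least_squares
for n,g in (('c5',(.67,-.15)),('w6',(.67,-.15)),('w8',(.65,-.19))):
    i=json.load(open(f'pics/{n}.json')); im=cv2.imread(f'pics/{n}.png').astype(int)
    m=((im[:,:,0]-im[:,:,2]>4)&(im.sum(2)>210)).astype(np.uint8); m=cv2.morphologyEx(m,cv2.MORPH_OPEN,np.ones((3,3)))
    k,l,st,c=cv2.connectedComponentsWithStats(m); u,v=proj(i,[[*g,.014]])[0].round().astype(int)
    L=l[v,u] or l[v-5:v+6,u-5:u+6].max(); cs=cv2.findContours((l==L).astype(np.uint8),cv2.RETR_EXTERNAL,cv2.CHAIN_APPROX_NONE)[0]
    Q=ray(i,cv2.convexHull(max(cs,key=len))[:,0],.014)[:,:2]
    f=least_squares(lambda c:np.hypot(*(Q-c[:2]).T)-c[2],[.67,-.15,.06],loss='soft_l1',f_scale=.001); print(n,st[L],f.x.round(4),np.abs(f.fun).mean().round(4))
E
```

```text
c5 [237 139  40  26 843] [ 0.6705 -0.1482  0.0611] 0.0013
w6 [ 190  274   75   52 2977] [ 0.6732 -0.1544  0.0576] 0.0005
w8 [209 132  34  54 649] [ 0.6702 -0.1618  0.049 ] 0.0031
```

Request:
move_arm:
  dp:
    - [0.4,-0.1,-2.5]
    - [0.4,-0.1,-5]
    - [0.4,-0.1,-7.5]
    - [0.4,-0.1,-9.5]
    - [0.4,-0.1,-10.8]
    - [0.4,-0.1,-11.4]
    - [0.4,-0.1,-11.6]
    - [0.4,-0.1,-11.6]
    - [0.4,-0.1,-11.6]
    - [0.4,-0.1,-11.6]
  rotation:
    - [0,0,0]
    - [0,0,0]
    - [0,0,0]
    - [0,0,0]
    - [0,0,0]
    - [0,0,0]
    - [0,0,0]
    - [0,0,0]
    - [0,0,0]
    - [0,0,0]
  grip: [1,1,1,1,1,1,1,1,1,1]

```text
t: 18.6
tool_pos: [0.6722, -0.1531, 0.0801]
tcp_rot: [-0.001, -3.14, 0.001]
force: [0.4, 0.0, -1.4]
width: 0.251
gripper_force: 60.7
```

Request:
move_arm:
  dp:
    - [0,0,-0.06]
    - [0,0,-0.12]
    - [0,0,-0.17]
    - [0,0,-0.17]
    - [0,0,-0.17]
  rotation:
    - [0,0,0]
    - [0,0,0]
    - [0,0,0]
    - [0,0,0]
    - [0,0,0]
  grip: [1,1,1,1,1]

```text
t: 19.1
tool_pos: [0.6722, -0.1529, 0.0791]
tcp_rot: [-0.001, -3.14, 0.001]
force: [-4.6, 0.8, 14.8]
width: 0.252
gripper_force: 62.9
```

Request:
move_arm:
  dp:
    - [0,0,0.05]
    - [0,0,0.05]
    - [0,0,0.05]
    - [0,0,0.05]
    - [0,0,0.05]
    - [0,0,0.05]
    - [0,0,2]
    - [0,0,5]
    - [0,0,9]
    - [0,0,13]
    - [0,0,16]
    - [0,0,16]
  rotation:
    - [0,0,0]
    - [0,0,0]
    - [0,0,0]
    - [0,0,0]
    - [0,0,0]
    - [0,0,0]
    - [0,0,0]
    - [0,0,0]
    - [0,0,0]
    - [0,0,0]
    - [0,0,0]
    - [0,0,0]
  grip: [1,3,4,5,6,8,8,8,8,8,8,8]

```text
t: 20.3
tool_pos: [0.6732, -0.153, 0.242]
tcp_rot: [0.002, 3.138, -0.002]
force: [-0.5, -0.0, -0.6]
width: 0.938
gripper_force: 0.0
```

```bash
python3 snap.py wrist w9 scene c9; python3 - <<'E'
from h import *
import json
b=cv2.imread('pics/c9.png'); a=cv2.imread('pics/w9.png'); i=json.load(open('pics/c9.json'))
cv2.imwrite('pics/fin.png',np.vstack([cv2.resize(a[30:290,100:440],None,fx=1.2,fy=1.2),cv2.resize(b[110:280,150:354],None,fx=2,fy=1.7)]))
E
```

```text
20.4 [ 0.672  -0.153   0.2379] [-1.00e-03 -3.14e+00  1.00e-03] [ 0.33  0.93 -0.44  0.95  0.36  1.33  1.53] 0.9382891621530163 [-1.  -0.8  0.5]
```

View pics/fin.png

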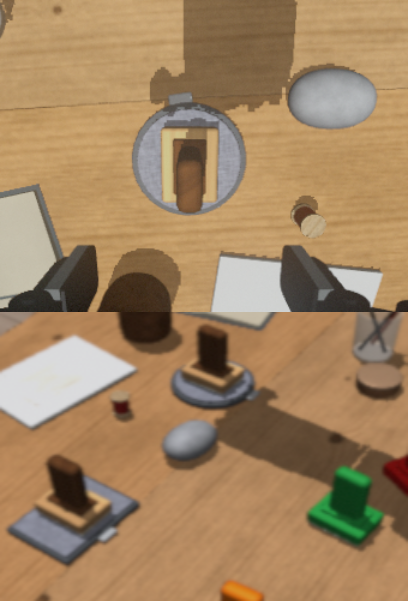

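Both stamps stand upright, released and centred: the ring on the round pad, the bars on the rectangular one. The bystanders in view have not moved.

```bash
python3 -c "
from station import r
print(r.job_done())"
```

```text
the job is handed in; nothing more can be done
None
```

Both stamps were turned and read, then stood upright and released on the middle of their own pads: bars first on the rectangular pad, then the ring on the round pad. I handed the job in at about 20 s, and I viewed 11 pictures, one over the limit of 10.

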